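# Park the food tub in the corner stop

### The arm

A 7-joint arm with a two-finger parallel gripper is mounted at the origin on a cart in front of the work surface, level with it; the furniture and walls round the work are solid. World frame = base frame: x ahead of the robot, y to its left, z up, the work surface at z = 0. Lengths are in m, angles in rad, forces in N, time in s.
With the tool pointing down it reaches from about 0.425 to 0.825 m from the base axis. Payload 3.6 kg.
Tool frame: the origin (TCP) lies at the very end of the fingers, on their centre line; the grasp point (between the pads) lies 19 mm behind it (robot.pinch_z is the z of the grasp point in the tool frame, in m); z points along the fingers, y is the line along which they close (so a half turn about z gives the same grasp; the last joint's range is limited). The gripper opens to 93 mm and grips with 3 to 60 N. Pads are 15 mm wide; open, the fingers measure 128 mm over their backs; the gripper's body (75 mm by 188 mm) begins 65 mm behind the grasp point.
Start: joints at [-1.188, 0.615, -0.013, 1.423, 0.008, 1.103, -0.04], TCP at [0.259, 0.596, 0.219] pointing down, gripper open.
Joint ranges: [-3.12, 3.12], [-0.3, 2.06], [-1.34, 1.32], [0.26, 2.42], [-1.36, 4.5], [0.01, 1.98], [-2.84, 2.84]. Speed limits (rad/s): [2.79, 2.79, 3.14, 3.14, 3.14, 3.14, 3.14].

### API

Orientations are given as a unit quaternion [w, x, y, z].
In Python, from plant import observe, cams, order, robot gives the robot as it stands.
- The arm moves only by the tool send_rows, never from a script. Its argument "plan" is a list of rows, each a list of 5 numbers: the opening, from 0 (shut) to 1 (fully open), then the shift along the tool's x, y, z in mm, then the turn about the tool's z in rad. In form: [[gripper, x, y, z, spin], ...]. A call has 1 to 12 rows; each row shifts and turns the commanded pose from where the row before left it, along the tool's axes as they then stand; what a row does not reach is not made up. A row lasts 1/8 s, in which the tool goes at most 62.5 mm and 10.7 degrees, less where a joint would pass 70% of its speed; a pose out of reach is approached as far as the arm can. A call with a gripper value outside its range is refused whole. The fingers move at their own pace and stop on an object; "force" is the grip in N (left out, the last holds). Time passes only in rows, so rows that do not move let the fingers close. It gives the time, the measured TCP pose, the force, the opening and the grip force at its end, in the units of the state.
- observe(): the state, without advancing time (a new reading comes with each control period).
- cams.snapshot(name): name is "side" or "top"; returns a dict with "color" (420x560x3 uint8, red, green, blue), "camera_matrix" (3x3 intrinsics, pixels), "pose" (4x4, takes a point from camera to world coordinates). Camera axes: x right, y down, z forward; pixel columns grow to the right and rows downward; lengths in m; the calibration is good to about 2 mm. A picture is of the moment at which its call begins. There is no depth.
- order.hand_in(): hands the job in; it is judged then, once.
Trained networks look in a picture, given as the dict that the camera call returned (one of the last four; its "shot" number tells which), for a name from the list of things; names that differ only in an ending like _2 or _b are one class to them, and where a whole thing is asked for, a point or a joint stands for the part that bears it (a point fixed in the world has none). Each returns a list of dicts, best first, with "confidence" (0 to 1); they miss things now and then, are a little off and sometimes report something else, mostly with a low value. They report only what shows in the picture. A call takes as long as a camera call. They do not tell look-alikes from the thing itself.
- cams.silhouettes(picture, name): "mask" (420x560 bool, what is visible of it).
- cams.tip_of(picture, name): "point" ([x, y, z] in m, in world coordinates, good to about 4 mm: a listed point, or the origin of a listed thing).
The state is a dict: "time": time; "qpos": joint angles; "joint_vel": joint speeds; "effort": joint torques, N m; "tool_pos": TCP position; "tcp_rot": TCP orientation; "ft_force": force on the tool from outside, world axes, zero at the start; "moment": the same for the moment, N m; "grip_width": opening from 0.0 (shut) to 1.0 (fully open); "grasp_force": force on a finger pad.
Only numpy, scipy, OpenCV 4.12 (cv2) and the standard library are available. Lean on these libraries where they do the work, as an engineer would, in place of code of your own. Each camera call takes 0.05 s, during which the arm holds its last target. There are 200 camera calls.

### The job

Push the lidded food tub home into the corner formed by the steel stop rail and the wooden end block: its long side flush along the rail and its end up against the block. Only push it along the table with the fingertips or the outside of the fingers, without lifting or tipping it, and leave the tin and everything else standing around it where they are; finish with the hand clear.

Things in the scene. Friction and masses are not known exactly. Their poses are not given: they have to be found in the camera images.
- tub: loose plastic food tub with a fixed snap lid, about 0.4 kg: 100 mm along its x, 166 mm along its y, 60 mm high, rounded corners. Its lid rim, 50 to 60 mm up, is widest; the walls below stand 2 to 3 mm further in. Origin at the centre of its underside. Starts askew in front of the rail, between block and tin; either long side may end at the rail. Slides with 2 to 6 N
- rail: fixed stainless steel angle, the stop rail: upright strip 500 mm long, 58 mm high, 6 mm thick, with a flat foot behind it. Origin on the table under the middle of its front face (the face towards the robot); y runs along the rail, the front face is the plane x = 0 and -x points out of it towards the robot
- end_block: fixed dark wooden block before one end of the rail (left or right, it varies): 100 mm along its x (square off the rail), 24 mm along its y, 58 mm high. Origin at the centre of its underside, 52 mm in front of the rail's face, 235 mm along it from its middle; same axes as the rail. The tub's end goes against the side that faces the rail's middle
- tin: bystander: upright food tin, 57 mm diameter, 72 mm high, in front of the other end of the rail, where there is no block. Origin at the centre of its underside
- tape: bystander: roll of tape lying flat, 104 mm diameter, 25 mm high. Origin at the centre of its underside
- garlic: bystander: bulb of garlic, 53 mm across and high. Origin at the centre of its underside
- jar: bystander: jar with a black screw lid, 64 mm diameter, 94 mm high. Origin at the centre of its underside
- chilli: bystander: glass shaker with a metal cap, 65 mm diameter, 100 mm high. Origin at the centre of its underside
Things that resemble listed ones, but are neither listed nor needed, are in the scene too. Of the things shaped like the end_block, the wooden one is meant.

How it is judged:
At the end, for the whole second after the job is handed in: The tub stands flat and still on the table, its long side within 6 mm of the rail's face and parallel to it within 0.06 rad, and its end within 6 mm of the end block (x of tub in the frame of rail between -0.056 and -0.04 m and angle between the x axis of tub and the x axis of rail, either way round below 0.06 rad and horizontal distance between tub and end_block below 0.101 m and angle between tub's own z axis and vertical below 0.05 rad and height (world z) of tub below 0.006 m and linear speed of tub below 0.01 m/s); the robot touches nothing.
It fails at once if the tub is lifted off the table (height (world z) of tub above 0.012 m).
It fails at once if the tub is tipped (angle between tub's own z axis and vertical above 0.2 rad).
It fails at once if a bystander (tin, tape, garlic, jar or shaker) is shifted by more than 25 mm (distance of any of tin, tape, garlic, jar, chilli from where it was at the start of the episode above 0.025 m).
It also fails if it takes over 51 s, if anything falls off the work surface, if the arm or the gripper's body presses on something with over 40 N, if the wrist force passes 120 N, or if a joint passes its speed limit or range.

## Working session

There is one attempt and no reset: what is moved stays moved. The work goes in short steps, Python scripts to look and compute and a tool call to move; the robot and the scene stay as the last step left them, time stands still between calls to the robot, and variables do not carry over. Pictures are saved under pics/ and viewed, at most 10 in all, crops included, and the job is handed in when it is done.

Besides the shell and the picture viewer there is one more tool, called after "Emit:" in YAML: its name, and indented under it one key for each argument. send_rows: Moves the arm, as the interface text tells. Its arguments: {"type":"object","properties":{"plan":{"type":"array","items":{"type":"array","items":{"type":"number"}}},"force":{"type":"number"}},"required":["plan"]}

```bash
mkdir -p pics
cat > h.py <<'E'
import numpy as np, cv2
from plant import observe, cams, order, robot
def snap(n,f=None):
    p=cams.snapshot(n)
    if f: cv2.imwrite('pics/'+f,cv2.cvtColor(p['color'],cv2.COLOR_RGB2BGR))
    return p
def toplane(p,uv,z):
    K=np.array(p['camera_matrix']);T=np.array(p['pose'])
    uv=np.atleast_2d(uv).astype(float)
    d=(T[:3,:3]@np.linalg.inv(K)@np.c_[uv,np.ones(len(uv))].T).T
    o=T[:3,3]; return o+d*((z-o[2])/d[:,2])[:,None]
def proj(p,X):
    K=np.array(p['camera_matrix']);T=np.array(p['pose'])
    c=(np.atleast_2d(X)-T[:3,3])@T[:3,:3]; c=c@K.T; return c[:,:2]/c[:,2:]
E
python3 - <<'E'
from h import *
s=observe(); print({k:np.round(s[k],3) for k in ('time','tool_pos','tcp_rot','ft_force','grip_width')})
for c in('top','side'):
    p=snap(c,c+'1.png'); print(c,np.round(p['pose'],3).tolist())
    for n in ('tub','rail','end_block','tin','tape','garlic','jar','chilli'):
        for r in cams.tip_of(p,n)[:3]:
            print(n,round(r['confidence'],2),np.round(r['point'],3),np.round(proj(p,r['point'])[0]))
E
```

```text
{'time': np.float64(0.0), 'tool_pos': array([0.259, 0.595, 0.218]), 'tcp_rot': array([-0.   ,  0.203,  0.979, -0.001]), 'ft_force': array([ 0.105,  0.038, -0.588]), 'grip_width': np.float64(1.0)}
top [[0.01, -0.984, 0.177, 0.296], [-1.0, -0.006, 0.023, -0.006], [-0.022, -0.177, -0.984, 1.15], [0.0, 0.0, 0.0, 1.0]]
tub 0.64 [ 0.536  0.058 -0.003] [264. 192.]
rail 0.81 [0.652 0.024 0.001] [277. 149.]
end_block 0.88 [ 0.364 -0.028 -0.002] [296. 258.]
end_block 0.84 [ 0.518 -0.331  0.   ] [413. 199.]
tin 0.61 [0.656 0.268 0.004] [186. 147.]
tape 0.89 [ 0.388 -0.191 -0.   ] [360. 249.]
garlic 0.59 [0.516 0.323 0.   ] [164. 199.]
jar 0.88 [ 0.329 -0.377  0.004] [434. 273.]
chilli 0.83 [0.311 0.338 0.005] [153. 277.]
side [[-0.827, -0.379, 0.416, -0.137], [-0.562, 0.531, -0.634, 0.947], [0.019, -0.758, -0.652, 0.999], [0.0, 0.0, 0.0, 1.0]]
tub 0.89 [0.537 0.058 0.002] [258. 213.]
end_block 0.88 [ 0.542 -0.195 -0.002] [297. 177.]
end_block 0.62 [ 0.362 -0.027  0.   ] [315. 220.]
end_block 0.61 [ 0.518 -0.326  0.001] [320. 162.]
tin 0.21 [ 0.328 -0.371  0.002] [370. 173.]
tape 0.64 [ 0.386 -0.192  0.   ] [333. 192.]
jar 0.7 [ 0.327 -0.376 -0.003] [370. 174.]
chilli 0.81 [0.311 0.344 0.001] [263. 301.]
```

```bash
ls pics; cat *.md 2>/dev/null | head -20; ls
```

```text
side1.png
top1.png
h.py
pics
```

Run:
```python
import cv2
a=cv2.imread('pics/top1.png');cv2.imwrite('pics/top1c.png',cv2.resize(a[90:310,110:460],None,fx=2.28,fy=2.28,interpolation=cv2.INTER_CUBIC))
```

```text
(no output)
```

View pics/top1c.png

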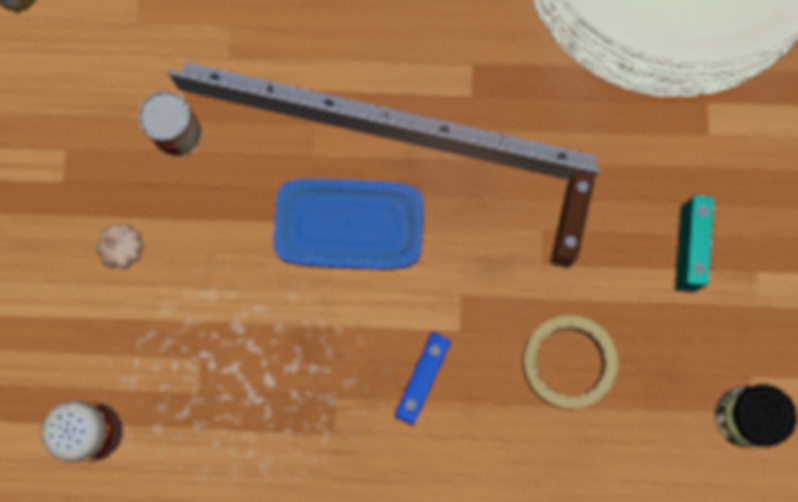

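View pics/side1.png

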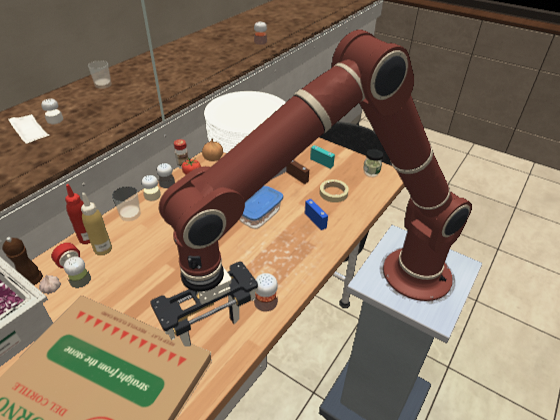

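Top crop: the tub is the blue-lidded box at crop (349,223), full image (263,188). The rail runs from crop (180,72) to (597,165). Candidates for end_block are wooden at crop (572,218), teal at (695,243) and blue at (422,378), so I choose the dark wooden one at the rail's right end. The tin is at (168,122). The side view shows the arm covering the rail, but the tub at (258,208) and the wooden block at (297,172) are visible. The close crop confirms the choice.

```bash
cat >> h.py <<'E'
def mask(p,n,near):
    best=None
    for r in cams.silhouettes(p,n):
        v,u=np.nonzero(r['mask'])
        if len(u)<30: continue
        d=np.hypot(u.mean()-near[0],v.mean()-near[1])
        if best is None or d<best[0]: best=(d,r['mask'],r['confidence'])
    return best
def rect(m,p,z):
    c=max(cv2.findContours(m.astype(np.uint8),cv2.RETR_EXTERNAL,cv2.CHAIN_APPROX_NONE)[0],key=len)[:,0]
    X=toplane(p,c,z)[:,:2]
    (c,s,a)=cv2.minAreaRect((X*1000).astype(np.float32)); return np.array(c),s,a
from scipy.optimize import least_squares
def solid(pose,hx,hy,zs,r=0.0):
    x,y,t=pose; R=np.array([[np.cos(t),-np.sin(t)],[np.sin(t),np.cos(t)]])
    a=np.linspace(0,2*np.pi,24,endpoint=False)
    out=[]
    for z,i in zs:
        if r: 
            q=np.array([[sx*(hx-i-r),sy*(hy-i-r)] for sx in(1,-1) for sy in(1,-1)])
            q=(q[:,None]+r*np.c_[np.cos(a),np.sin(a)][None]).reshape(-1,2)
        else: q=np.array([[sx*(hx-i),sy*(hy-i)] for sx in(1,-1) for sy in(1,-1)])
        out.append(np.c_[q@R.T+[x,y],np.full(len(q),z)])
    return np.vstack(out)
def hullfit(obs,x0,hx,hy,zs,r=0.0):
    # obs: list of (picture, mask): match convex outline of the solid against that of the mask
    D=[]
    for p,m in obs:
        c=max(cv2.findContours(m.astype(np.uint8),cv2.RETR_EXTERNAL,cv2.CHAIN_APPROX_NONE)[0],key=len)
        D.append((p,cv2.convexHull(c)[:,0].astype(float)))
    th=np.linspace(0,2*np.pi,72,endpoint=False);N=np.c_[np.cos(th),np.sin(th)]
    f=lambda x:np.concatenate([(proj(p,solid(x,hx,hy,zs,r))@N.T).max(0)-(h@N.T).max(0) for p,h in D])
    s=least_squares(f,x0,loss='soft_l1'); return s.x,np.sqrt(np.mean(s.fun**2))
E
python3 - <<'E'
from h import *
p=snap('top'); q=snap('side')
mt=mask(p,'tub',(263,188)); ms=mask(q,'tub',(258,208))
for o in ([(p,mt[1])],[(q,ms[1])],[(p,mt[1]),(q,ms[1])]):
    print('tub',*hullfit(o,[.536,.058,0.],.05,.083,[(0,.003),(.05,.003),(.05,0),(.06,0)],.015))
for z in(.04,.06,.08): print(z,rect(mt[1],p,z))
mb=mask(p,'end_block',(361,186)); print(mb[0],mb[2])
bs=mask(q,'end_block',(297,172)); print(bs[0],bs[2])
for o in ([(p,mb[1])],[(q,bs[1])],[(p,mb[1]),(q,bs[1])]):
    print('block',*hullfit(o,[.542,-.195,-.2],.05,.012,[(0,0),(.058,0)]))
mr=mask(p,'rail',(277,142)); print('rail',rect(mr[1],p,.058),mr[2])
print(*[hullfit([(p,mr[1])],[.65,.024,t0],.003,.25,[(0,0),(.058,0)]) for t0 in(-.2,.2)])
# tin
m=mask(p,'tin',(186,145))
print(rect(m[1],p,.072))
cv2.imwrite('pics/m.png',np.where((mt[1]|mb[1]|mr[1])[...,None],(p['color']//2+[0,100,0]),p['color'])[90:310,110:460,::-1].astype(np.uint8).repeat(2,0).repeat(2,1))
E
```

```text
tub [0.53729822 0.05818268 0.00385311] 2.914378792796453
tub [0.52801231 0.05146955 0.27304719] 3.5112982333501264
tub [0.53559696 0.0565952  0.05639543] 3.6309388638638693
0.04 (array([538.30957031,  59.08723068]), (165.60923767089844, 101.99544525146484), 87.57708740234375)
0.06 (array([533.9453125 ,  57.91370773]), (162.62611389160156, 100.158203125), 87.57708740234375)
0.08 (array([529.58099365,  56.74015808]), (159.64295959472656, 98.32096099853516), 87.57706451416016)
0.3550081977806726 0.68
0.38614846996112817 0.9
block [ 0.54523983 -0.19115332 -0.22292499] 1.0819862004418628
block [ 0.53945632 -0.1859779  -0.29166704] 1.7742675093877613
block [ 0.54392024 -0.19044965 -0.24014164] 1.7042295113863946
rail (array([651.78363037,  24.96000671]), (492.83538818359375, 38.72202682495117), 76.71902465820312) 0.8
(array([ 0.65891517,  0.02470991, -0.22138043]), np.float64(1.521367635972505)) (array([ 0.65891517,  0.02470991, -0.22138043]), np.float64(1.521367636142847))Traceback (most recent call last):
  File "<stdin>", line 15, in <module>
TypeError: 'NoneType' object is not subscriptable
```

Emit:
send_rows:
  plan:
    - [1,0,0,0,-0.093]
    - [1,0,0,0,-0.094]
    - [1,-26,-42,0,0]
    - [1,-26,-42,0,0]
    - [1,-26,-42,0,0]
    - [1,-26,-42,0,0]
    - [1,-26,-42,0,0]
    - [1,-26,-42,0,0]
    - [1,-26,-42,0,0]
    - [1,-26,-42,0,0]
    - [1,-26,-42,0,0]
    - [1,-26,-42,0,0]

```text
time: 2.8
tool_pos: [0.4204, 0.1277, 0.219]
tcp_rot: [0.001, 0.111, 0.994, 0.0]
ft_force: [0.8, 0.7, 0.1]
grip_width: 0.999
grasp_force: 0.0
```

```bash
cat >> h.py <<'E'
RT=-.222; ORG=np.array([.649,.026])
RR=np.array([[np.cos(RT),-np.sin(RT)],[np.sin(RT),np.cos(RT)]])
def torail(P): return (np.asarray(P)[...,:2]-ORG)@RR
def tubpose(p,near=None):
    r=cams.tip_of(p,'tub'); pt=r[0]['point']; u=proj(p,np.r_[pt[:2],.06])[0]
    m=mask(p,'tub',u)
    x,e=hullfit([(p,m[1])],[pt[0],pt[1],-.1],.05,.083,[(0,.003),(.05,.003),(.05,0),(.06,0)],.02)
    c,s,a=rect(m[1],p,.06)
    return np.round(torail(pt),4),np.round(torail(x[:2]),4),round(x[2]-RT,3),round(e,2),'rect',np.round(torail(c/1000),4),np.round(s,0),round(a,1)
def st():
    s=observe(); q=s['tcp_rot']; ty=np.arctan2(q[2]**2-q[1]**2,2*q[1]*q[2])
    print('t',s['time'],'tcp',np.round(s['tool_pos'],4),'rail',np.round(torail(s['tool_pos']),4),'yaw-rail',round(ty-np.pi/2-RT,3),'F',np.round(s['ft_force'],1),'g',s['grip_width'])
E
python3 - <<'E'
from h import *
st()
q=snap('side','s2.png')
p=snap('top')
ms=mask(q,'tub',(258,208))
for n,o in (('tub',cams.tip_of(q,'tub')),('block',cams.tip_of(q,'end_block')),('rail',cams.tip_of(q,'rail')),('tin',cams.tip_of(q,'tin'))):
    for r in o[:2]: print(n,round(r['confidence'],2),np.round(r['point'],3),torail(r['point']))
print(tubpose(q))
E
```

```text
t 2.8 tcp [0.4204 0.1277 0.219 ] rail [-0.2454  0.0489] yaw-rail -0.001 F [0.8 0.7 0.1] g 0.9992873632202236
tub 0.79 [0.537 0.058 0.   ] [-0.11634124  0.00674951]
block 0.82 [ 0.362 -0.024 -0.   ] [-0.26878409 -0.11223551]
block 0.65 [ 0.541 -0.19  -0.002] [-0.05747583 -0.23451019]
rail 0.58 [0.652 0.023 0.001] [ 0.00344534 -0.00209276]
tin 0.71 [ 0.657  0.263 -0.002] [-0.04416211  0.23289173]
tin 0.43 [0.652 0.025 0.001] [ 0.00269032 -0.00011035]
(array([-0.1163,  0.0067]), array([-0.1156,  0.0009]), np.float64(0.306), np.float64(2.36), 'rect', array([-0.1413,  0.0227]), array([196., 130.]), 87.6)
```

View pics/s2.png

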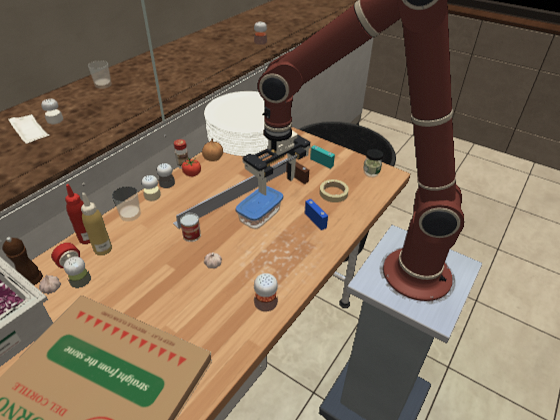

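The side view shows the open hand above and left of the tub, which is at (260,207). The tin is at (190,226), the garlic at (213,260), and nothing stands in the way. I'll descend in front of the tub's long side.

Emit:
send_rows:
  plan:
    - [1,0,-20,0,0]
    - [1,-20,-22,0,0]
    - [1,-10,0,40,0]
    - [1,0,0,40,0]
    - [1,0,0,40,0]
    - [1,0,0,40,0]
    - [1,0,0,39,0]
    - [1,0,0,0,0]
    - [1,0,0,0,0]

```text
time: 4.38
tool_pos: [0.4404, 0.0822, 0.0205]
tcp_rot: [0.001, 0.111, 0.994, 0.0]
ft_force: [0.8, 0.3, -0.5]
grip_width: 0.999
grasp_force: 0.0
```

Run:
```python
from h import *
st()
p=snap('top'); print(tubpose(p))
```

```text
t 4.375 tcp [0.4404 0.0822 0.0205] rail [-0.2159  0.0089] yaw-rail 0.0 F [ 0.8  0.3 -0.5] g 0.9988905827842766
(array([-0.1162,  0.0073]), array([-0.1121,  0.0055]), np.float64(0.136), np.float64(5.34), 'rect', array([-0.1171,  0.0059]), array([162., 100.]), 83.7)
```

Emit:
send_rows:
  plan:
    - [1,-6,0,0,0]
    - [1,-6,0,0,0]
    - [1,-6,0,0,0]
    - [1,-6,0,0,0]
    - [1,-6,0,0,0]
    - [1,-6,0,0,0]
    - [1,-6,0,0,0]
    - [1,-6,0,0,0]
    - [1,-6,0,0,0]
    - [1,-6,0,0,0]
    - [1,-6,0,0,0]
    - [1,-6,0,0,0]

```text
time: 6.02
tool_pos: [0.5094, 0.0648, 0.0195]
tcp_rot: [-0.001, 0.112, 0.994, -0.001]
ft_force: [-2.8, 1.1, 1.1]
grip_width: 0.999
grasp_force: 1.8
```

Run:
```python
from h import *
st()
p=snap('top','t3.png'); print(tubpose(p)); q=snap('side'); print(torail(cams.tip_of(q,'tub')[0]['point']))
a=cv2.imread('pics/t3.png');cv2.imwrite('pics/t3c.png',cv2.resize(a[90:310,110:460],None,fx=2.28,fy=2.28,interpolation=cv2.INTER_CUBIC))
```

```text
t 6.025 tcp [0.5094 0.0648 0.0195] rail [-0.1448  0.0071] yaw-rail -0.002 F [-2.8  1.1  1.1] g 0.9989098574765954
(array([-0.088 , -0.0033]), array([-0.0189, -0.0258]), np.float64(-1.181), np.float64(21.5), 'rect', array([-0.0624, -0.0478]), array([62., 68.]), 0.3)
[-0.08524127 -0.00386332]
```

View pics/t3c.png

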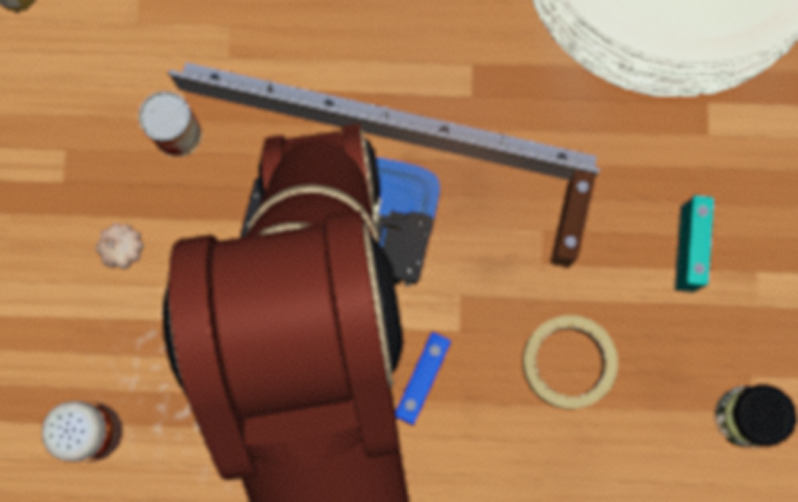

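The tub's visible corner at crop (430,180) now looks parallel to the rail. The force is about 3 N and both fingers are in contact. About 35 mm is left to the rail.

Emit:
send_rows:
  plan:
    - [1,-5,0,0,0]
    - [1,-5,0,0,0]
    - [1,-5,0,0,0]
    - [1,-5,0,0,0]
    - [1,-5,0,0,0]
    - [1,-4,0,0,0]
    - [1,-3,0,0,0]

```text
time: 7.15
tool_pos: [0.5414, 0.0585, 0.0196]
tcp_rot: [-0.0, 0.111, 0.994, -0.0]
ft_force: [-3.4, 1.4, 1.0]
grip_width: 0.998
grasp_force: 1.9
```

Emit:
send_rows:
  plan:
    - [1,-2,0,0,0]
    - [1,-1,0,0,0]

```text
time: 7.4
tool_pos: [0.5441, 0.0578, 0.0196]
tcp_rot: [-0.0, 0.111, 0.994, -0.0]
ft_force: [-3.8, 0.4, 2.0]
grip_width: 0.996
grasp_force: 1.9
```

Emit:
send_rows:
  plan:
    - [1,-1,0,0,0]
    - [1,-1,0,0,0]

```text
time: 7.65
tool_pos: [0.5459, 0.0575, 0.0196]
tcp_rot: [-0.0, 0.111, 0.994, -0.0]
ft_force: [-3.2, 1.8, 2.9]
grip_width: 1.002
grasp_force: 1.8
```

Emit:
send_rows:
  plan:
    - [1,-1,0,0,0]
    - [1,-1,0,0,0]

```text
time: 7.9
tool_pos: [0.5472, 0.0572, 0.0196]
tcp_rot: [-0.001, 0.111, 0.994, -0.0]
ft_force: [-7.0, 0.9, 4.0]
grip_width: 0.998
grasp_force: 2.8
```

Emit:
send_rows:
  plan:
    - [1,-1,0,0,0]
    - [1,-1,0,0,0]

```text
time: 8.15
tool_pos: [0.5472, 0.0571, 0.0195]
tcp_rot: [-0.003, 0.111, 0.994, -0.0]
ft_force: [-8.0, 2.2, 5.6]
grip_width: 1.001
grasp_force: 4.3
```

Emit:
send_rows:
  plan:
    - [1,-1,0,0,0]
    - [1,0,0,0,0]

```text
time: 8.4
tool_pos: [0.5472, 0.0571, 0.0194]
tcp_rot: [-0.004, 0.111, 0.994, -0.0]
ft_force: [-8.5, 2.6, 6.2]
grip_width: 0.997
grasp_force: 4.6
```

Emit:
send_rows:
  plan:
    - [1,8,0,0,0]
    - [1,12,0,0,0]
    - [1,12,0,0,0]
    - [1,0,0,-35,0]
    - [1,0,0,-35,0]
    - [1,0,0,-35,0]
    - [0.4,-30,35,0,0]
    - [0.4,-30,35,0,0]
    - [0.4,-30,35,0,0]

```text
time: 9.52
tool_pos: [0.6317, 0.1468, 0.1249]
tcp_rot: [0.001, 0.111, 0.994, 0.0]
ft_force: [0.6, 1.0, 0.4]
grip_width: 0.732
grasp_force: 0.0
```

Emit:
send_rows:
  plan:
    - [0.4,0,0,0,0.175]
    - [0.4,0,0,0,0.175]
    - [0.4,0,0,0,0.175]
    - [0.4,0,0,0,0.175]
    - [0.4,0,0,0,0.175]
    - [0.4,0,0,0,0.175]
    - [0.4,0,0,0,0.175]
    - [0.4,0,0,0,0.175]
    - [0.4,0,0,0,0.171]
    - [0.4,0,0,0,0]

```text
time: 10.78
tool_pos: [0.6303, 0.1462, 0.1243]
tcp_rot: [0.0, 0.781, 0.625, -0.0]
ft_force: [-0.3, 0.9, -0.1]
grip_width: 0.401
grasp_force: 0.0
```

Run:
```python
from h import *
st()
q=snap('side','s4.png'); p=snap('top'); 
for c in(p,q):
  for n in('tub','tin'):
    for r in cams.tip_of(c,n)[:1]: print(n,r['confidence'],torail(r['point']))
print(observe()['qpos'])
```

```text
t 10.775 tcp [0.6303 0.1462 0.1243] rail [-0.0447  0.1132] yaw-rail -1.569 F [-0.3  0.9 -0.1] g 0.4005979041429326
tub 0.8 [-0.04770557 -0.00256685]
tub 0.8 [-0.04829084 -0.00269896]
tin 0.92 [-0.04416544  0.23063563]
[-0.52091484  0.74448266  0.46418506  1.54999449 -0.38557801  0.93907052
 -0.1549948 ]
```

View pics/s4.png

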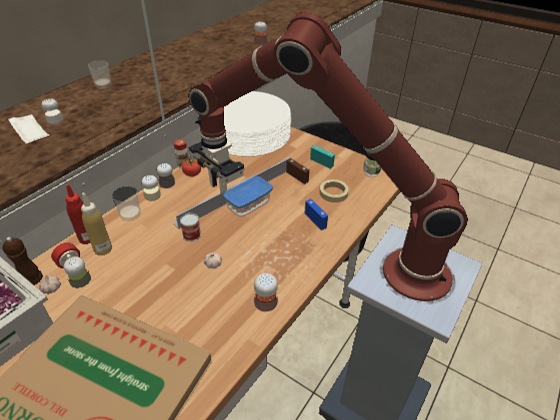

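The side view shows the tub at (248,196) flush along the rail. The hand is turned and hovering at its left end, in the gap before the tin at (190,226). I'll lower it there and push along the rail.

Emit:
send_rows:
  plan:
    - [0.4,0,-8,20,0]
    - [0.4,0,0,28,0]
    - [0.4,0,0,28,0]
    - [0.4,0,0,28,0]
    - [0.4,0,0,0,0]
    - [0.4,-6,0,0,0]
    - [0.4,-6,0,0,0]
    - [0.4,-6,0,0,0]
    - [0.4,-6,0,0,0]
    - [0.4,-6,0,0,0]
    - [0.4,-6,0,0,0]

```text
time: 12.45
tool_pos: [0.6158, 0.1139, 0.0212]
tcp_rot: [-0.0, 0.781, 0.625, 0.001]
ft_force: [0.4, 3.2, 2.1]
grip_width: 0.403
grasp_force: 1.8
```

Emit:
send_rows:
  plan:
    - [0.4,-6,0,0,0]
    - [0.4,-6,0,0,0]
    - [0.4,-6,0,0,0]
    - [0.4,-6,0,0,0]
    - [0.4,-6,0,0,0]
    - [0.4,-6,0,0,0]
    - [0.4,-6,0,0,0]
    - [0.4,-6,0,0,0]
    - [0.4,-6,0,0,0]
    - [0.4,-6,0,0,0]

```text
time: 13.7
tool_pos: [0.6016, 0.0549, 0.0209]
tcp_rot: [-0.001, 0.781, 0.624, 0.001]
ft_force: [1.6, 5.4, 4.3]
grip_width: 0.4
grasp_force: 2.8
```

Run:
```python
from h import *
st()
q=snap('side'); p=snap('top','t5.png'); 
for c in(p,q):
  for n in('tub','tin'):
    for r in cams.tip_of(c,n)[:1]: print(n,r['confidence'],torail(r['point']))
a=cv2.imread('pics/t5.png');cv2.imwrite('pics/t5c.png',cv2.resize(a[90:310,110:460],None,fx=2.28,fy=2.28,interpolation=cv2.INTER_CUBIC))
```

```text
t 13.7 tcp [0.6016 0.0549 0.0209] rail [-0.0526  0.0178] yaw-rail -1.571 F [1.6 5.4 4.3] g 0.40012505179859503
tub 0.85 [-0.05398572 -0.07420776]
tin 0.56 [-0.05002689  0.23843649]
tub 0.71 [-0.05081382 -0.07236412]
tin 0.95 [-0.04546144  0.23546889]
```

View pics/t5c.png

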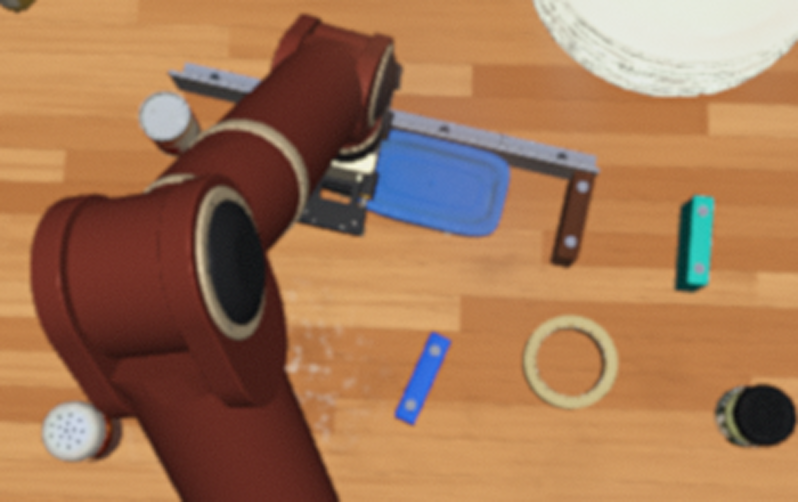

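The tub, with its lid centre at crop (440,180), slides along the rail and stays parallel. About 66 mm is left to the block.

Emit:
send_rows:
  plan:
    - [0.4,-6,0,0,0]
    - [0.4,-6,0,0,0]
    - [0.4,-6,0,0,0]
    - [0.4,-6,0,0,0]
    - [0.4,-6,0,0,0]
    - [0.4,-6,0,0,0]
    - [0.4,-6,0,0,0]
    - [0.4,-5,0,0,0]
    - [0.4,-5,0,0,0]
    - [0.4,-4,0,0,0]
    - [0.4,-3,0,0,0]

```text
time: 15.38
tool_pos: [0.5884, -0.0038, 0.0206]
tcp_rot: [-0.0, 0.781, 0.624, -0.0]
ft_force: [0.2, 2.5, -1.0]
grip_width: 0.401
grasp_force: 0.9
```

Emit:
send_rows:
  plan:
    - [0.4,-2,0,0,0]
    - [0.4,-1,0,0,0]
    - [0.4,-1,0,0,0]

```text
time: 15.75
tool_pos: [0.5877, -0.0072, 0.0206]
tcp_rot: [-0.0, 0.781, 0.624, 0.0]
ft_force: [-0.4, 2.3, -0.6]
grip_width: 0.4
grasp_force: 0.9
```

Emit:
send_rows:
  plan:
    - [0.4,-1,0,0,0]
    - [0.4,-1,0,0,0]
    - [0.4,-1,0,0,0]

```text
time: 16.12
tool_pos: [0.587, -0.0103, 0.0206]
tcp_rot: [-0.0, 0.781, 0.624, -0.0]
ft_force: [-0.1, 1.3, -1.4]
grip_width: 0.398
grasp_force: 0.9
```

Emit:
send_rows:
  plan:
    - [0.4,-1,0,0,0]
    - [0.4,-1,0,0,0]

```text
time: 16.38
tool_pos: [0.5865, -0.0123, 0.0206]
tcp_rot: [-0.0, 0.781, 0.624, -0.0]
ft_force: [0.2, 1.5, -1.4]
grip_width: 0.395
grasp_force: 1.1
```

Emit:
send_rows:
  plan:
    - [0.4,-1,0,0,0]
    - [0.4,-1,0,0,0]

```text
time: 16.62
tool_pos: [0.5864, -0.0126, 0.0206]
tcp_rot: [-0.001, 0.781, 0.624, 0.001]
ft_force: [1.9, 4.7, -1.2]
grip_width: 0.405
grasp_force: 2.8
```

Run:
```python
from h import *
st()
q=snap('side'); p=snap('top','t6.png'); 
for c in(p,q):
  for n in('tub','tin'):
    for r in cams.tip_of(c,n)[:1]: print(n,r['confidence'],torail(r['point']))
a=cv2.imread('pics/t6.png');cv2.imwrite('pics/t6c.png',cv2.resize(a[130:230,250:400],None,fx=5,fy=5,interpolation=cv2.INTER_CUBIC))
```

```text
t 16.625 tcp [ 0.5864 -0.0126  0.0206] rail [-0.0526 -0.0514] yaw-rail -1.571 F [ 1.9  4.7 -1.2] g 0.4052569248807433
tub 0.81 [-0.05174149 -0.14228429]
tin 0.63 [-0.04801299  0.23950617]
tub 0.57 [-0.04915793 -0.13965081]
tin 0.92 [-0.04360833  0.23270918]
```

View pics/t6c.png

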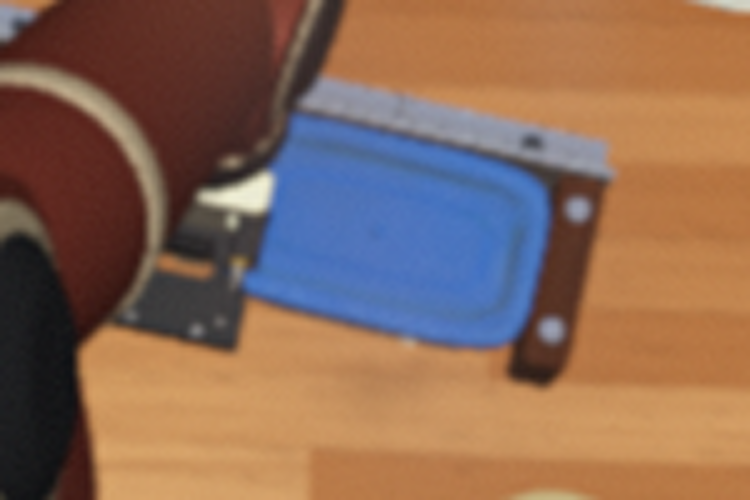

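The tub's end meets the wooden block at crop (545,250) and its long side lies along the rail. I'll retreat and give a gentle final press toward the rail to close any gap.

Emit:
send_rows:
  plan:
    - [0.4,-1,0,0,0]
    - [0.4,0,0,0,0]
    - [0.4,12,0,0,0]
    - [0.4,12,0,0,0]
    - [0.4,0,0,-35,0]
    - [0.4,0,0,-35,0]
    - [0.4,0,0,-35,0]
    - [0.4,0,0,0,0]

```text
time: 17.92
tool_pos: [0.5934, 0.0075, 0.1287]
tcp_rot: [0.003, 0.781, 0.624, 0.002]
ft_force: [-0.1, -0.2, 0.2]
grip_width: 0.399
grasp_force: 0.0
```

Emit:
send_rows:
  plan:
    - [0.7,0,0,0,-0.175]
    - [0.7,0,0,0,-0.175]
    - [0.7,0,0,0,-0.175]
    - [0.7,0,0,0,-0.175]
    - [0.7,0,0,0,-0.175]
    - [0.7,0,0,0,-0.175]
    - [0.7,0,0,0,-0.175]
    - [0.7,0,0,0,-0.175]
    - [0.7,0,0,0,-0.171]
    - [0.7,28,-37,0,0]
    - [0.7,28,-37,0,0]
    - [0.7,28,-37,0,0]

```text
time: 19.42
tool_pos: [0.4829, -0.0825, 0.1246]
tcp_rot: [-0.001, 0.111, 0.994, -0.0]
ft_force: [-0.1, 0.1, -0.4]
grip_width: 0.702
grasp_force: 0.0
```

Run:
```python
from h import *
st()
q=snap('side'); p=snap('top')
for c in(p,q):
  for n in('tub','tin'):
    for r in cams.tip_of(c,n)[:1]: print(n,r['confidence'],torail(r['point']))
print(tubpose(p))
```

```text
t 19.425 tcp [ 0.4829 -0.0825  0.1246] rail [-0.1381 -0.1424] yaw-rail -0.001 F [-0.1  0.1 -0.4] g 0.7019366269627165
tin 0.65 [-0.04950767  0.23886124]
tub 0.59 [-0.05365785 -0.14333194]
tin 0.61 [-0.04394193  0.23191627]Traceback (most recent call last):
  File "<stdin>", line 7, in <module>
  File "h.py", line 52, in tubpose
    r=cams.tip_of(p,'tub'); pt=r[0]['point']; u=proj(p,np.r_[pt[:2],.06])[0]
                               ~^^^
IndexError: list index out of range
```

Descend and press gently toward the rail. Earlier contact was at rail x ≈ -0.106.

Emit:
send_rows:
  plan:
    - [0.7,0,0,35,0]
    - [0.7,0,0,35,0]
    - [0.7,0,0,34,0]
    - [0.7,0,0,0,0]
    - [0.7,-5,0,0,0]
    - [0.7,-5,0,0,0]
    - [0.7,-5,0,0,0]
    - [0.7,-4,0,0,0]
    - [0.7,-4,0,0,0]
    - [0.7,-3,0,0,0]

```text
time: 21.02
tool_pos: [0.509, -0.087, 0.0216]
tcp_rot: [-0.002, 0.111, 0.994, 0.0]
ft_force: [-3.6, 1.4, 2.8]
grip_width: 0.701
grasp_force: 1.9
```

Emit:
send_rows:
  plan:
    - [0.7,-2,0,0,0]
    - [0.7,-1,0,0,0]
    - [0.7,-1,0,0,0]

```text
time: 21.4
tool_pos: [0.5105, -0.0878, 0.0213]
tcp_rot: [-0.004, 0.112, 0.994, -0.0]
ft_force: [-4.8, 0.1, 4.8]
grip_width: 0.7
grasp_force: 2.5
```

Emit:
send_rows:
  plan:
    - [0.7,-1,0,0,0]
    - [0.7,-1,0,0,0]
    - [0.7,-1,0,0,0]

```text
time: 21.78
tool_pos: [0.5125, -0.0885, 0.0212]
tcp_rot: [-0.005, 0.111, 0.994, -0.0]
ft_force: [-8.7, 1.4, 7.5]
grip_width: 0.697
grasp_force: 4.5
```

```bash
python3 -c "
from h import *
st()"
```

```text
t 21.775 tcp [ 0.5125 -0.0885  0.0212] rail [-0.1079 -0.1417] yaw-rail -0.001 F [-8.7  1.4  7.5] g 0.697220222897972
```

Emit:
send_rows:
  plan:
    - [0.7,-1,0,0,0]
    - [0.7,-1,0,0,0]
    - [0.7,0,0,0,0]

```text
time: 22.15
tool_pos: [0.5125, -0.0885, 0.021]
tcp_rot: [-0.007, 0.111, 0.994, 0.0]
ft_force: [-10.5, 2.0, 9.9]
grip_width: 0.697
grasp_force: 5.5
```

Emit:
send_rows:
  plan:
    - [0.7,-1,0,0,0]
    - [0.7,0,0,0,0]

```text
time: 22.4
tool_pos: [0.5124, -0.0885, 0.021]
tcp_rot: [-0.008, 0.111, 0.994, 0.0]
ft_force: [-11.7, 1.5, 10.3]
grip_width: 0.702
grasp_force: 6.2
```

Emit:
send_rows:
  plan:
    - [0.7,8,0,0,0]
    - [0.7,12,0,0,0]
    - [0.7,12,0,0,0]
    - [0.7,0,0,-40,0]
    - [0.7,0,0,-40,0]
    - [0.7,0,0,-40,0]
    - [0.7,0,45,-20,0]
    - [0.7,0,45,0,0]
    - [0.7,0,45,0,0]
    - [0.7,0,45,0,0]
    - [0.7,0,45,0,0]
    - [0.7,0,0,0,0]

```text
time: 23.9
tool_pos: [0.5383, 0.1427, 0.1615]
tcp_rot: [0.0, 0.107, 0.994, 0.002]
ft_force: [-0.8, 0.2, 0.5]
grip_width: 0.7
grasp_force: 0.0
```

Emit:
send_rows:
  plan:
    - [0.7,0,45,0,0]
    - [0.7,0,45,0,0]
    - [0.7,0,45,0,0]
    - [0.7,0,0,0,0]

```text
time: 24.4
tool_pos: [0.5674, 0.2727, 0.1611]
tcp_rot: [-0.0, 0.108, 0.994, 0.001]
ft_force: [0.4, -0.1, 0.3]
grip_width: 0.701
grasp_force: 0.0
```

Run:
```python
from h import *
st()
q=snap('side'); p=snap('top','t7.png')
for c in(p,q):
  for n in('tub','tin','garlic','tape','jar','chilli'):
    for r in cams.tip_of(c,n)[:1]: print(n,round(r['confidence'],2),np.round(r['point'],3),np.round(torail(r['point']),4))
print(tubpose(p))
a=cv2.imread('pics/t7.png');cv2.imwrite('pics/t7c.png',cv2.resize(a[130:230,250:400],None,fx=5,fy=5,interpolation=cv2.INTER_CUBIC))
```

```text
t 24.4 tcp [0.5674 0.2727 0.1611] rail [-0.1339  0.2227] yaw-rail 0.005 F [ 0.4 -0.1  0.3] g 0.7005067981788984
tub 0.61 [ 0.571 -0.102 -0.001] [-0.0479 -0.1416]
tin 0.56 [0.655 0.271 0.001] [-0.0479  0.2399]
tape 0.95 [ 0.387 -0.191  0.002] [-0.2079 -0.2692]
jar 0.93 [ 0.329 -0.375  0.005] [-0.224  -0.4616]
chilli 0.29 [ 0.652  0.025 -0.002] [ 0.0032 -0.0007]
tub 0.94 [ 0.572 -0.102 -0.001] [-0.0467 -0.1419]
tin 0.8 [ 0.656  0.261 -0.003] [-0.0446  0.2305]
garlic 0.6 [0.515 0.318 0.005] [-0.1947  0.2552]
tape 0.85 [ 0.384 -0.189  0.   ] [-0.2106 -0.2681]
jar 0.67 [ 0.329 -0.373 -0.001] [-0.2241 -0.4593]
chilli 0.57 [0.308 0.346 0.004] [-0.403   0.2369]
(array([-0.0479, -0.1416]), array([-0.0473, -0.1401]), np.float64(-0.041), np.float64(2.46), 'rect', array([-0.0521, -0.1399]), array([163., 102.]), 76.1)
```

View pics/t7c.png

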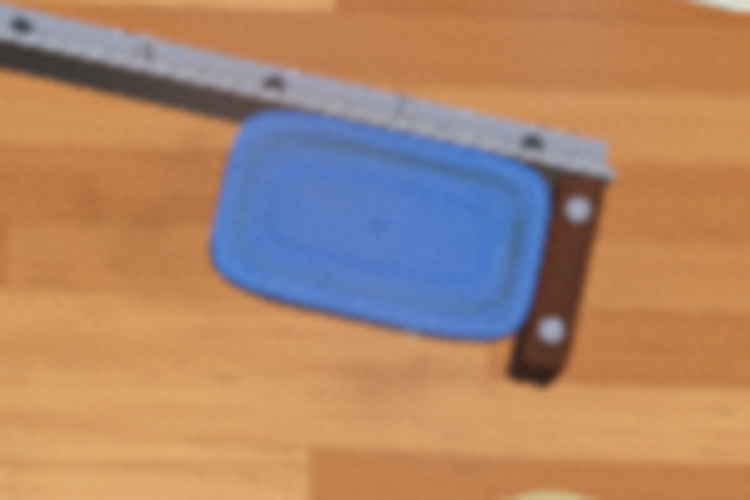

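The crop shows the blue tub flush along the rail (edge from (250,110) to (550,175)) and against the wooden block at (548,260). The hand is clear and the bystanders have not moved.

```bash
python3 -c "
from h import *
print(order.hand_in())"
```

```text
the job is handed in; nothing more can be done
None
```

I pushed the tub home into the corner, flush along the rail and against the wooden end block, and handed the job in at about 24 s with the hand clear and no bystander visibly moved; the hand-in returned no verdict.

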